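# Lock a grinding cup onto a press-to-run mill and hold it down

## Robot

A 7-joint arm with a two-finger parallel gripper is mounted at the origin on the work surface. World frame = base frame: x ahead of the robot, y to its left, z up, the work surface at z = 0. Lengths are in mm, angles in rad, forces in N, time in s.
With the tool pointing down it reaches from about 400 to 875 mm from the base axis. Payload 4.4 kg.
Tool frame: the origin (TCP) lies midway between the tips of the shut fingers; the grasp point (between the pads) lies 19 mm behind it; z points along the fingers, y is the line along which they close (so a half turn about z gives the same grasp; the last joint's range is limited). The gripper opens to 85 mm and grips with 20 to 120 N. Pads are 22 mm wide; open, the fingers measure 114 mm over their backs; the gripper's body (76 mm by 85 mm) begins 54 mm behind the grasp point. The pads swing forward as they close: fully open they stand 13 mm farther back than shut.
Start: joints at [1.252, 0.628, 0.038, 1.517, -0.027, 0.996, -0.02], TCP at [162.603, -629.347, 231.313] pointing down, gripper open.
Joint ranges: [-3.06, 3.06], [-0.37, 2.12], [-1.25, 1.32], [0.18, 2.47], [-1.1, 4.24], [0.23, 1.98], [-2.94, 2.94]. Speed limits (rad/s): [2.57, 2.57, 3.14, 3.14, 3.14, 3.14, 3.14].

## Interface

Orientations are given as [roll, pitch, yaw] about the fixed x, y, z axes, in that order (R = Rz(yaw) Ry(pitch) Rx(roll)).
In Python, from cell import ctrl gives the robot as it stands.
- The arm moves only by the shell command python3 -m handwheel 'ROWS'. ROWS is JSON, a list of rows, each a list of 3 entries, a list of its own where there are three numbers: the turn, a rotation vector about the tool's x, y, z in degrees, then the shift along the tool's x, y, z in m, then the closure, from 0 (fully open) to 1 (shut). A call has 1 to 5 rows; each row shifts and turns the commanded pose from where the row before left it, along the tool's axes as they then stand; what a row does not reach is not made up. A row lasts 1/12 s, in which the tool goes at most 41.7 mm and 7.16 degrees, less where a joint would pass 70% of its speed; a pose out of reach is approached as far as the arm can. A call is refused whole if a number of a shift passes 0.0417 or a number of a turn 7.16, either way. A call with a gripper value outside its range is refused whole. The fingers move at their own pace and stop on an object; the grip force is fixed at half the most. Time passes only in rows, so rows that do not move let the fingers close. It gives the time, the measured TCP pose, the force, the opening and the grip force at its end, in the units of the state.
- ctrl.read_state(): the state, without advancing time (a new reading comes with each control period).
- ctrl.get_image(name): name is "side" or "top"; returns a dict with "pixels" (400x640x3 uint8, red, green, blue), "fx", "fy", "cx", "cy" (pixels), "k1" (the pictures are not rectified: a ray, as slopes to the right and down, at radius r is drawn at 1 + k1 r^2 times it, then the intrinsics apply), "pose" (4x4, takes a point from camera to world coordinates). Camera axes: x right, y up, looking along -z (the intrinsics and any distortion apply to the point x, -y, -z); pixel columns grow to the right and rows downward; lengths in mm; the calibration is good to about 2 mm. A picture is of the moment at which its call begins. There is no depth.
- ctrl.finish_job(): hands the job in; it is judged then, once.
The state is a dict: "clock": time; "qpos": joint angles; "qd": joint speeds; "tau": joint torques, N m; "eef_pos": TCP position; "tool_rot": TCP orientation; "force": force on the tool from outside, world axes, zero at the start; "torque": the same for the moment, N m; "width": finger opening in mm; "gripper_force": force on a finger pad.
Only numpy, scipy, OpenCV 4.12 (cv2) and the standard library are available. Lean on these libraries where they do the work, as an engineer would, in place of code of your own. Each camera call takes 0.05 s, during which the arm holds its last target. There are 200 camera calls.

## Task

Fit the grinding cup, collar down, over the steel drive boss of the cream mill and turn it until its hidden keyways drop over the boss's cross pin. Then push it fully home, its collar down on the mill's deck with the orange start ring pressed in under it, and finish while still holding it pushed down there: do not let go. Leave the other kitchen things where they stand.

Things in the scene. Friction and masses are not known exactly. Their poses are not given: they have to be found in the camera images.
- cup_mid (a point): The grinding cup (loose, 130 to 250 g, standing upright on the worktop): a ribbed silver collar 54 mm across, closed by a brown dome 46 mm across; 60 mm high, its straight knurled side from 0 to 40 mm above the bottom rim. This point: on its axis, 30 mm above the rim; z up along the axis.
- cup_rim (a point): Centre of the cup's open underside, at the rim. A bore 32 mm across guides it on the boss; in the bore wall are four keyways 90 degrees apart, 10 mm wide, 20 mm deep, open below, hidden from outside. Their direction and the pin's are not told: find them by feel. In any quarter turn there is one angle where the cup drops, with about 7 degrees of play either way.
- seat (a point): The mill: a fixed cream round base, 132 mm across at the foot, 104 mm at its flat top, the deck, 80 mm above the worktop. This point: centre of the deck; z up. With the keyways out of line the cup stands on the pin, rim 17 mm above the deck; in line it drops 11 mm onto the start ring, and pushed 6 mm more its rim meets the deck (cup_mid 30 mm above this point).
- boss_top (a point): Centre of the top of the mill's steel drive boss, 32 mm above the deck, on the axis: 30 mm in diameter, tapering to 20 mm across in the top 5 mm. A 5 mm brass cross pin sticks out 6.5 mm on both sides, its top 15 mm below this point. Boss and pin are fixed and do not turn.
- start_ring (a joint): The orange sprung start ring round the foot of the drive boss, 50 mm across, its top 6 mm above the deck: travel pressed in, in m, 0 up and 0.006 flush with the deck. Its spring takes 4 N to begin with and 10 N at the end; the cup's weight alone does not press it.
- bowl: Black mixing bowl, 144 mm across and 65 mm high, standing on the white kitchen scale (140 mm square, 26 mm high); origin at the centre of its underside. Bystander.
- jar: Amber spice jar with a red lid, 48 mm across and 70 mm high; origin at the centre of its underside. Bystander.
- tin: Yellow food tin, 72 mm across and 75 mm high; origin at the centre of its underside. Bystander.
- mug: White mug, 76 mm across and 90 mm high; origin at the centre of its underside. Bystander.
- spoon: Spoon lying on the worktop, along its own x; origin under it. Bystander.

How it is judged (in metres and radians):
On the way, in this order (a step that is already met when the one before it is completed fails the run):
1. the cup is set upright over the drive boss (horizontal distance between cup_mid and seat below 0.008 m and z of cup_mid in the frame of seat below 0.066 m and angle between cup_mid's own z axis and vertical below 0.2 rad), for 0.05 s.
2. its keyways have dropped over the cross pin (horizontal distance between cup_mid and seat below 0.006 m and z of cup_mid in the frame of seat below 0.04 m and angle between cup_mid's own z axis and vertical below 0.12 rad), for 0.1 s.
At the end, for the whole second after the job is handed in: The cup is upright on the drive boss (axis within 5 mm, tilt under 0.08 rad), its rim within 2.5 mm of the deck, the start ring pressed in by more than 3.5 mm, at rest, and the robot still holds or presses it with more than 2 N (horizontal distance between cup_mid and seat below 0.005 m and z of cup_mid in the frame of seat below 0.0325 m and angle between cup_mid's own z axis and vertical below 0.08 rad and value of joint start_ring above 0.0035 m and linear speed of cup below 0.02 m/s and contact force between any of the fingers, the arm and cup above 2 N); the arm keeps its last pose, push and grip.
It fails at once if a bystander is shoved more than 30 mm (distance of any of bowl, jar, tin, mug, spoon from where it was at the start of the episode above 0.03 m).
It fails at once if a standing bystander is tipped (angle between any of bowl, jar, tin, mug's own z axis and vertical above 0.5 rad).
It also fails if it takes over 51 s, if anything falls off the work surface, if the arm or the gripper's body presses on something with over 40 N, if the wrist force passes 120 N, or if a joint passes its speed limit or range.

## Working session

There is one attempt and no reset: what is moved stays moved. The work goes in short steps, Python scripts to look and compute and a shell command to move; the robot and the scene stay as the last step left them, time stands still between calls to the robot, and variables do not carry over. Pictures are saved under pics/ and viewed, at most 10 in all, crops included, and the job is handed in when it is done.

```bash
mkdir -p pics; ls; python3 - <<'E'
from cell import ctrl
import cv2
s=ctrl.read_state();print({k:s[k] for k in('clock','eef_pos','tool_rot','force','width','gripper_force')})
for n in('side','top'):
    i=ctrl.get_image(n);cv2.imwrite(f'pics/{n}0.png',i['pixels'][:,:,::-1]);print(n,i['fx'],i['fy'],i['cx'],i['cy'],i['k1'],i['pose'])
E
```

```text
pics
{'clock': 0.0, 'eef_pos': array([ 162.47009635, -628.71944168,  230.39659627]), 'tool_rot': array([-3.13970265e+00, -9.70217974e-07,  2.52780263e-01]), 'force': array([ 0.21724403, -0.41877381,  0.60168558]), 'width': 85.59256139036606, 'gripper_force': 0.0}
side 476.2933428904507 476.2933428904507 311.24650667989545 196.43541993214333 -0.13269024963425186 [[-6.98425096e-01  4.33816188e-01 -5.69215161e-01 -1.35319543e+02]
 [-7.15533016e-01 -4.06975555e-01  5.67788165e-01  7.12665693e+02]
 [ 1.46590409e-02  8.03849745e-01  5.94651747e-01  8.51805007e+02]
 [ 0.00000000e+00  0.00000000e+00  0.00000000e+00  1.00000000e+00]]
top 371.9575410296195 371.9575410296195 313.65418430650624 199.65063690276807 -0.07850023330682417 [[ 4.24963020e-02  9.78262411e-01 -2.02969752e-01  3.72053096e+02]
 [-9.99095764e-01  4.18767117e-02 -7.34820030e-03  2.21228657e+00]
 [ 1.31123763e-03  2.03098491e-01  9.79157436e-01  9.61568479e+02]
 [ 0.00000000e+00  0.00000000e+00  0.00000000e+00  1.00000000e+00]]
```

View pics/top0.png

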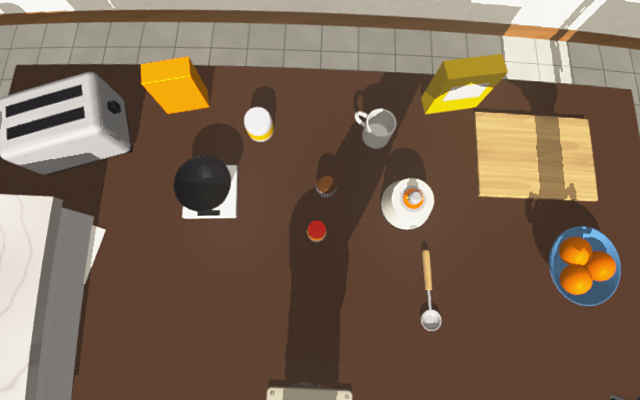

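View pics/side0.png

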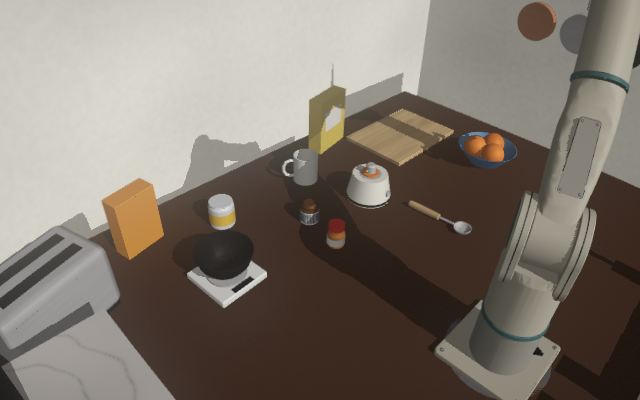

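The top view shows the cup at about (326,186), the mill's boss at (413,198) and the red-lidded jar at (316,231). In the side view they are at (309,212), (370,170) and (336,234). I'll zoom in on the cup and mill for precise pixels.

```bash
python3 - <<'E'
import cv2,numpy as np
t=cv2.imread('pics/top0.png');s=cv2.imread('pics/side0.png')
def c(i,x,y,w=50,h=37,k=8):
    o=cv2.resize(i[y:y+h,x:x+w],None,fx=k,fy=k,interpolation=cv2.INTER_CUBIC)
    for j in range(0,w,10): cv2.putText(o,str(x+j),(j*k,8),0,.3,(0,255,0));cv2.line(o,(j*k,0),(j*k,h*k),(0,255,0),1) 
    for j in range(0,h,10): cv2.putText(o,str(y+j),(0,j*k+8),0,.3,(0,255,0));cv2.line(o,(0,j*k),(w*k,j*k),(0,255,0),1) 
    return o
a=np.vstack([np.hstack([c(t,300,170),c(t,388,178)]),np.hstack([c(s,285,192),c(s,345,155)])])
cv2.imwrite('pics/z.png',a);print(a.shape)
E
```

```text
(592, 800, 3)
```

View pics/z.png

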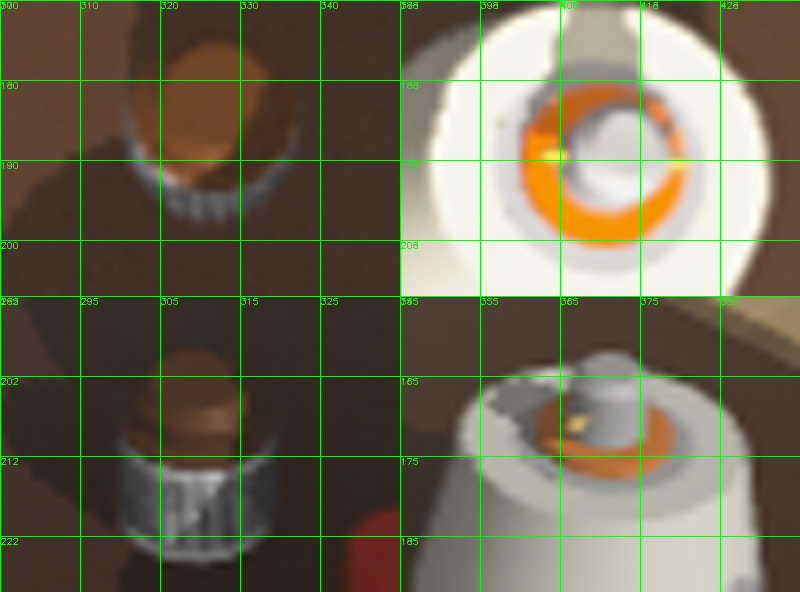

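The crops show:
- **Cup collar, top view:** u 315.7–337, lowest v 197.3.
- **Cup collar, side view:** u 300–319.3, lowest v 225.
- **Orange ring, top view:** u 403–423.8, v up to 208.8.
- **Brass pin tips, top view:** (405.5,197.5) and (424,198.3), so the pin lies roughly along world y.

```bash
cat > h.py <<'E'
import numpy as np
from cell import ctrl
from scipy.optimize import least_squares
def proj(I,P):
    T=np.array(I['pose']);q=(np.atleast_2d(P)-T[:3,3])@T[:3,:3]
    a=np.c_[q[:,0],-q[:,1]]/-q[:,2:];a=a*(1+I['k1']*(a**2).sum(1,keepdims=True))
    return a*[I['fx'],I['fy']]+[I['cx'],I['cy']]
def unproj(I,uv,z):
    return least_squares(lambda p:proj(I,[[*p,z]])[0]-uv,[500,0]).x
A=np.linspace(0,2*np.pi,360)
def ring(x,y,r,z): return np.c_[x+r*np.cos(A),y+r*np.sin(A),0*A+z]
E
python3 - <<'E'
from h import *
S=ctrl.get_image('side');T=ctrl.get_image('top')
def ext(I,P):
    q=proj(I,P);return q[:,0].min(),q[:,0].max(),q[:,1].min(),q[:,1].max()
def cup(p):
    P=np.vstack([ring(*p,27,0),ring(*p,27,40)])
    t=ext(T,P);s0=ext(S,P)
    return np.array([t[0]-315.9,t[1]-337,t[3]-197.3,s0[0]-300,s0[1]-319.3,s0[3]-225])
r=least_squares(cup,[500,0]);print('cup',r.x,r.fun)
def mill(p):
    t=ext(T,ring(*p,25,86));d=ext(T,ring(*p,52,80));s=ext(S,ring(*p,52,80))
    return np.array([t[0]-403,t[1]-423.8,t[2]-188,t[3]-208.8,d[0]-391.7,d[1]-434,s[0]-352.3,s[1]-389])
r=least_squares(mill,[500,-200]);print('mill',r.x,r.fun)
a,b=[unproj(T,q,94.5) for q in((405.5,197.5),(424,198.3))];print('pin',a,b,(a+b)/2,np.hypot(*(a-b)))
print('jar',unproj(T,(316.5,230),70),unproj(S,(336.5,226),70),'mug',unproj(T,(379,123),90))
E
```

```text
cup [606.45977767 -21.94689523] [-0.05014929  0.09849901 -0.13372566 -0.04961581  0.10808096  0.20343049]
mill [ 567.07464946 -232.49578803] [ 0.24591208 -0.11249715  0.31047331 -0.27871691 -0.05263559 -0.10885018
  0.64334273 -0.64336221]
pin [ 566.45721707 -210.9154742 ] [ 566.4235278  -255.76065132] [ 566.44037244 -233.33806276] 44.845189776713426
jar [482.57419156  -1.11724466] [478.16034691   7.77535301] mug [ 756.52037597 -147.12765323]
```

Cup at about (606.5, −22) and mill axis at about (567, −232.7). The fit residuals are under 0.65 px, and the pin length comes out at 44.8 mm against 43. Now moving over the cup at height.

```bash
for k in 1; do
python3 -m handwheel '[[[0,0,0],[0.0291,-0.02385,0],0],[[0,0,0],[0.0291,-0.02385,0],0],[[0,0,0],[0.0291,-0.02385,0],0],[[0,0,0],[0.0291,-0.02385,0],0],[[0,0,0],[0.0291,-0.02385,0],0]]'
python3 -m handwheel '[[[0,0,0],[0.0291,-0.02385,0],0],[[0,0,0],[0.0291,-0.02385,0],0],[[0,0,0],[0.0291,-0.02385,0],0],[[0,0,0],[0.0291,-0.02385,0],0],[[0,0,0],[0.0291,-0.02385,0],0]]'
python3 -m handwheel '[[[0,0,0],[0.0291,-0.02385,0],0],[[0,0,0],[0.0291,-0.02385,0],0],[[0,0,0],[0.0291,-0.02385,0],0],[[0,0,0],[0.0291,-0.02385,0],0],[[0,0,0],[0.0291,-0.02385,0],0]]'
done; python3 -c "
from cell import ctrl;print(ctrl.read_state()['qpos'])"
```

```text
clock: 0.62
eef_pos: [274.3, -475.9, 231.2]
tool_rot: [-3.141, -0.0, 0.252]
force: [0.5, 0.1, 0.0]
width: 85.6
gripper_force: 0.0
clock: 1.03
eef_pos: [385.4, -324.0, 231.4]
tool_rot: [3.142, -0.0, 0.253]
force: [0.7, -0.3, 0.6]
width: 85.1
gripper_force: 0.0
clock: 1.45
eef_pos: [496.5, -172.1, 231.4]
tool_rot: [3.142, 0.0, 0.253]
force: [-0.3, -0.5, 0.2]
width: 85.5
gripper_force: 0.0
[ 2.80689109e-01  4.49979409e-01 -6.51579427e-04  1.86331483e+00
  4.57250466e-04  8.28278434e-01 -1.03821708e+00]
```

```bash

python3 -m handwheel '[[[0,0,0],[0.0291,-0.02385,0],0],[[0,0,0],[0.0291,-0.02385,0],0],[[0,0,0],[0.0291,-0.02385,0],0],[[0,0,0],[0.0291,-0.02385,0],0],[[0,0,0],[0.0278,-0.0223,0],0]]' >/dev/null
python3 -m handwheel '[[[0,0,0],[0,0,0.035],0],[[0,0,0],[0,0,0.035],0],[[0,0,0],[0,0,0.03],0],[[0,0,0],[0,0,0.02],0],[[0,0,0],[0,0,0],0]]'
python3 - <<'E'
from h import *
import cv2
s=ctrl.read_state();print(s['qpos'])
I=ctrl.get_image('side')['pixels'][150:290,220:400,::-1]
cv2.imwrite('pics/s1.png',cv2.resize(I,None,fx=4,fy=4,interpolation=cv2.INTER_CUBIC))
E
```

```text
clock: 2.28
eef_pos: [602.3, -23.6, 106.7]
tool_rot: [-3.139, 0.009, 0.253]
force: [0.1, -0.1, -0.2]
width: 85.5
gripper_force: 0.0
[-0.00195217  0.71982129 -0.00875604  1.75349492  0.00907365  0.67742103
 -1.33329284]
```

View pics/s1.png

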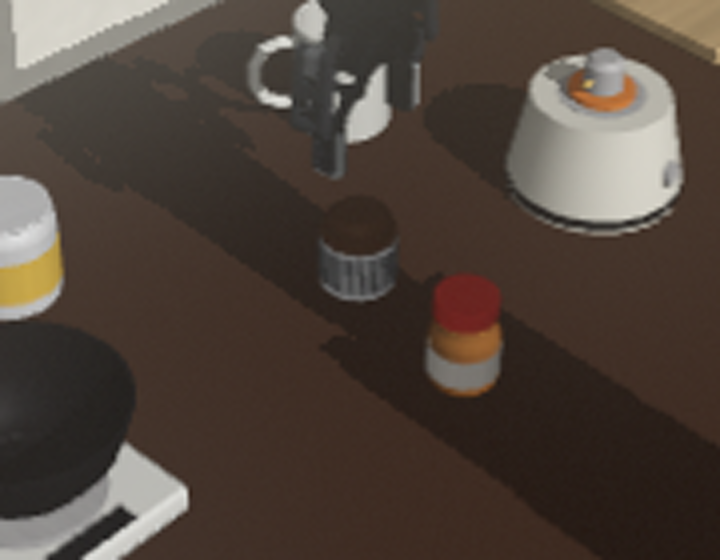

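The gripper is above the cup, open and well placed: fingers around (325,150) and (400,90) in the crop, cup at (358,245), and the jar clear at (465,335). The pose is still settling, so I'll let it rest before descending.

```bash

python3 -m handwheel '[[[0,0,0],[0,0,0],0],[[0,0,0],[0,0,0],0],[[0,0,0],[0,0,0],0]]'
```

```text
clock: 2.58
eef_pos: [607.3, -23.9, 113.2]
tool_rot: [3.141, -0.003, 0.253]
force: [-0.3, 0.9, 0.3]
width: 85.2
gripper_force: 0.0
```

```bash

python3 -m handwheel '[[[0,0,0],[0,-0.0015,0.025],0],[[0,0,0],[0,0,0.025],0],[[0,0,0],[0,0,0.022],0],[[0,0,0],[0,0,0.015],0],[[0,0,0],[0,0,0.008],0]]'
python3 -m handwheel '[[[0,0,0],[0,0,0.005],0],[[0,0,0],[0,0,0.003],0],[[0,0,0],[0,0,0],0],[[0,0,0],[0,0,0],0],[[0,0,0],[0,0,0],0]]'
```

```text
clock: 3.0
eef_pos: [605.3, -22.3, 15.6]
tool_rot: [-3.141, 0.001, 0.253]
force: [0.3, -0.5, -0.1]
width: 85.5
gripper_force: 0.0
clock: 3.42
eef_pos: [606.4, -22.3, 9.4]
tool_rot: [3.141, -0.002, 0.253]
force: [0.7, -0.1, -0.1]
width: 85.7
gripper_force: 0.0
```

```bash

python3 -m handwheel '[[[0,0,0],[0,0,0],1],[[0,0,0],[0,0,0],1],[[0,0,0],[0,0,0],1],[[0,0,0],[0,0,0],1],[[0,0,0],[0,0,0],1]]'
python3 -m handwheel '[[[0,0,0],[0,0,0],1],[[0,0,0],[0,0,0],1],[[0,0,0],[0,0,0],1],[[0,0,0],[0,0,0],1],[[0,0,0],[0,0,0],1]]'
```

```text
clock: 3.83
eef_pos: [605.8, -22.1, 9.3]
tool_rot: [3.142, -0.001, 0.253]
force: [-0.6, 0.7, 6.7]
width: 53.5
gripper_force: 62.1
clock: 4.25
eef_pos: [605.8, -22.2, 9.3]
tool_rot: [3.142, -0.001, 0.253]
force: [-1.1, 1.5, 5.6]
width: 52.9
gripper_force: 62.1
```

```bash

python3 -m handwheel '[[[0,0,0],[0,0,-0.015],1],[[0,0,0],[0,0,-0.035],1],[[0,0,0],[0,0,-0.04],1],[[0,0,0],[0,0,-0.04],1],[[0,0,0],[0,0,-0.025],1]]'
python3 -m handwheel '[[[0,0,0],[-0.00905,0.0194,0],1],[[0,0,0],[-0.00905,0.0194,0],1],[[0,0,0],[-0.00905,0.0194,0],1],[[0,0,0],[-0.00905,0.0194,0],1],[[0,0,0],[-0.00905,0.0194,0],1]]'
python3 -m handwheel '[[[0,0,0],[-0.00905,0.0194,0],1],[[0,0,0],[-0.00905,0.0194,0],1],[[0,0,0],[-0.00905,0.0194,0],1],[[0,0,0],[-0.00905,0.0194,0],1],[[0,0,0],[-0.00905,0.0194,0],1]]'
python3 -m handwheel '[[[0,0,0],[0,0,0],1],[[0,0,0],[0,0,0],1],[[0,0,0],[0,0,0],1],[[0,0,0],[0,0,0],1],[[0,0,0],[0,0,0],1]]'
python3 - <<'E'
from h import *
import cv2
s=ctrl.read_state();print(s['qpos'])
S=ctrl.get_image('side');T=ctrl.get_image('top')
f=lambda I,x,y:cv2.resize(I['pixels'][y:y+75,x:x+50,::-1],None,fx=8,fy=8,interpolation=cv2.INTER_CUBIC)
a=np.hstack([f(S,345,120),f(T,388,160)])
for j in range(0,75,10): cv2.line(a,(0,j*8),(800,j*8),(0,255,0),1)
for j in range(0,100,10): cv2.line(a,(j*8,0),(j*8,600),(0,255,0),1)
cv2.imwrite('pics/s2.png',a)
E
```

```text
clock: 4.67
eef_pos: [606.8, -22.4, 167.1]
tool_rot: [3.141, -0.004, 0.253]
force: [0.7, 0.1, -2.1]
width: 53.1
gripper_force: 63.9
clock: 5.08
eef_pos: [585.2, -128.4, 163.2]
tool_rot: [-3.141, 0.001, 0.253]
force: [-0.3, -0.1, -2.1]
width: 52.9
gripper_force: 63.8
clock: 5.5
eef_pos: [565.6, -233.6, 163.0]
tool_rot: [-3.141, 0.001, 0.253]
force: [-0.6, 0.3, -2.5]
width: 53.2
gripper_force: 63.8
clock: 5.92
eef_pos: [566.9, -231.2, 163.3]
tool_rot: [-3.141, -0.0, 0.255]
force: [0.4, 0.4, -2.0]
width: 52.9
gripper_force: 63.9
[ 0.35945551  0.65126156 -0.02839098  1.69505764  0.02297075  0.7958608
 -0.99504462]
```

View pics/s2.png

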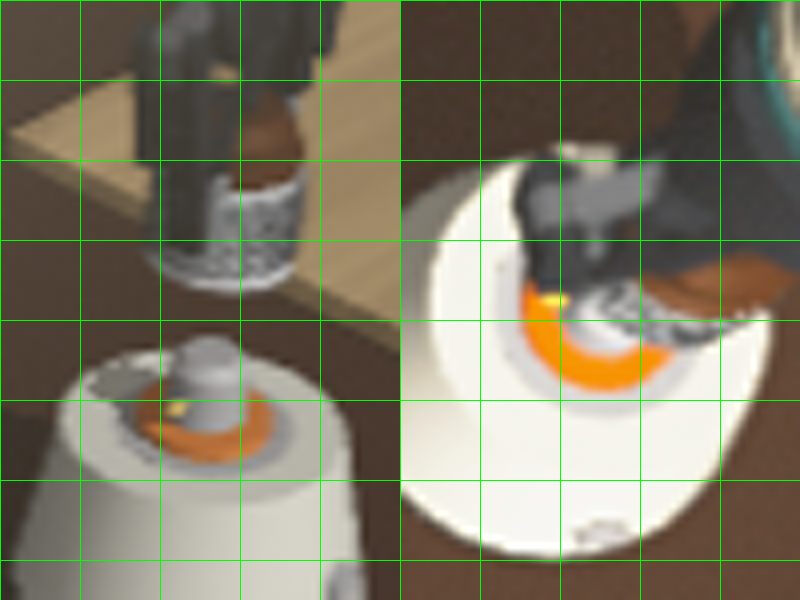

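The rim in the side view spans u 363.1–382.1 with its lowest point at v 156.5, hanging just above the boss at about u 371–372. In the top view the dome and collar show at the right (u ~438), and the deck and ring sit around (413,198). Fitting the held cup against the boss.

```bash
python3 - <<'E'
from h import *
S=ctrl.get_image('side');T=ctrl.get_image('top')
def ext(I,P):
    q=proj(I,P);return np.array([q[:,0].min(),q[:,0].max(),q[:,1].min(),q[:,1].max()])
print('rim pred',ext(S,ring(566.9,-231.7,27,154)), 'obs 363.1 382.1 - 156.5')
f=lambda p:(ext(S,ring(*p,27,154))-[363.1,382.1,0,156.5])[[0,1,3]]
r=least_squares(f,[567,-232]);print(r.x,r.fun)
for p in((567,-232.5),):
  print('deck',ext(S,ring(*p,52,80)),'obs 352.2 389','ring',ext(S,ring(*p,25,86)),'obs 361.9 379.5 v 178','bosstop',ext(S,ring(*p,10,112)),'obs 367.2? 375.4 162')
  print('top collar', ext(T,ring(566.9,-231.7,27,194)),ext(T,ring(566.9,-231.7,27,154)))
E
```

```text
rim pred [363.27258985 382.2464301  146.61203219 156.44051404] obs 363.1 382.1 - 156.5
[ 567.00427818 -231.11438993] [ 0.01104972 -0.01107406  0.00067734]
deck [352.96328021 388.37755001 163.4281276  183.09863198] obs 352.2 389 ring [362.30455938 379.37009189 166.61758654 176.04218704] obs 361.9 379.5 v 178 bosstop [368.16601641 375.06688099 161.924101   165.64563422] obs 367.2? 375.4 162
top collar [413.87203626 438.79430871 175.79812858 200.36336643] [409.16898025 432.95927494 180.49892246 203.97645336]
```

The cup axis is at about (567.0, −231.1), against a boss axis of about (567, −232.5). I'll shift 1.3 mm and descend onto the boss, watching the force.

```bash

python3 -m handwheel '[[[0,0,0],[-0.0003,0.0013,0.008],1],[[0,0,0],[0,0,0.012],1],[[0,0,0],[0,0,0.01],1],[[0,0,0],[0,0,0.005],1],[[0,0,0],[0,0,0.003],1]]'
python3 -m handwheel '[[[0,0,0],[0,0,0.002],1],[[0,0,0],[0,0,0.002],1],[[0,0,0],[0,0,0.002],1],[[0,0,0],[0,0,0.002],1],[[0,0,0],[0,0,0],1]]'
```

```text
clock: 6.53
eef_pos: [565.5, -233.7, 123.4]
tool_rot: [-3.14, 0.002, 0.253]
force: [0.1, 0.3, -2.1]
width: 52.8
gripper_force: 63.8
clock: 6.95
eef_pos: [566.5, -234.1, 117.2]
tool_rot: [-3.142, 0.0, 0.253]
force: [-0.7, -0.3, -2.5]
width: 53.1
gripper_force: 63.8
```

```bash

python3 -m handwheel '[[[0,0,0],[0,0,0.0015],1],[[0,0,0],[0,0,0.0015],1],[[0,0,0],[0,0,0.0015],1],[[0,0,0],[0,0,0],1],[[0,0,0],[0,0,0],1]]'
python3 -m handwheel '[[[0,0,0],[0,0,0.0015],1],[[0,0,0],[0,0,0.0015],1],[[0,0,0],[0,0,0.0015],1],[[0,0,0],[0,0,0],1],[[0,0,0],[0,0,0],1]]'
```

```text
clock: 7.37
eef_pos: [566.7, -233.5, 112.7]
tool_rot: [-3.141, -0.0, 0.253]
force: [1.4, 2.1, -2.8]
width: 53.1
gripper_force: 63.9
clock: 7.78
eef_pos: [566.6, -233.5, 108.1]
tool_rot: [-3.141, -0.0, 0.253]
force: [0.3, 3.4, -2.6]
width: 52.9
gripper_force: 63.9
```

```bash

python3 -m handwheel '[[[0,0,0],[0.0002,-0.0008,0],1],[[0,0,0],[0,0,0.001],1],[[0,0,0],[0,0,0.001],1],[[0,0,0],[0,0,0.001],1],[[0,0,0],[0,0,0],1]]'
python3 -m handwheel '[[[0,0,0],[0,0,0.001],1],[[0,0,0],[0,0,0.001],1],[[0,0,0],[0,0,0],1],[[0,0,0],[0,0,0],1]]'
```

```text
clock: 8.2
eef_pos: [566.5, -233.4, 105.2]
tool_rot: [3.141, -0.0, 0.253]
force: [1.3, 2.9, -1.3]
width: 53.4
gripper_force: 64.0
clock: 8.53
eef_pos: [566.5, -233.4, 103.2]
tool_rot: [3.142, 0.0, 0.253]
force: [1.1, 2.1, -1.4]
width: 53.0
gripper_force: 64.0
```

```bash

python3 -m handwheel '[[[0,0,0],[0,0,0.001],1],[[0,0,0],[0,0,0.001],1],[[0,0,0],[0,0,0],1],[[0,0,0],[0,0,0],1]]'
python3 -m handwheel '[[[0,0,0],[0,0,0.001],1],[[0,0,0],[0,0,0.001],1],[[0,0,0],[0,0,0],1],[[0,0,0],[0,0,0],1]]'
```

```text
clock: 8.87
eef_pos: [566.5, -233.3, 101.2]
tool_rot: [-3.142, 0.0, 0.253]
force: [0.9, 2.2, -1.6]
width: 53.0
gripper_force: 63.9
clock: 9.2
eef_pos: [566.5, -233.3, 99.2]
tool_rot: [-3.142, 0.0, 0.253]
force: [1.6, 2.9, -1.5]
width: 53.2
gripper_force: 63.9
```

No contact yet at what should be 7 mm below the pin top, so I'll look at where the rim is.

```bash
python3 - <<'E'
from h import *
import cv2
S=ctrl.get_image('side')
f=lambda I,x,y:cv2.resize(I['pixels'][y:y+60,x:x+60,::-1],None,fx=10,fy=10,interpolation=cv2.INTER_CUBIC)
a=f(S,340,135)
for z,c in((80,(255,0,0)),(90,(0,255,0)),(97,(0,0,255))):
    q=((proj(S,ring(567,-232.5,27,z))-[340,135]+.5)*10).astype(int); cv2.polylines(a,[q],True,c,1)
cv2.imwrite('pics/s3.png',a)
E
```

```text
(no output)
```

View pics/s3.png

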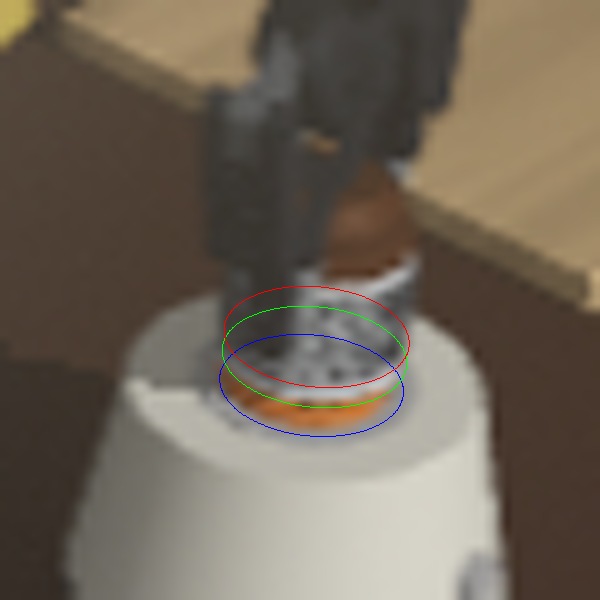

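The rim's front edge is at about (325,402) in the crop, between the z=97 line (387) and the z=90 line (408). So it is at z ≈ 91–92, already below the pin top, and the keyways appear to have lined up by chance. I'll keep lowering; the ring spring should be felt near TCP z ≈ 95.

```bash

python3 -m handwheel '[[[0,0,0],[0,0,0.001],1],[[0,0,0],[0,0,0.001],1],[[0,0,0],[0,0,0],1],[[0,0,0],[0,0,0],1]]'
python3 -m handwheel '[[[0,0,0],[0,0,0.001],1],[[0,0,0],[0,0,0.001],1],[[0,0,0],[0,0,0],1],[[0,0,0],[0,0,0],1]]'
python3 -m handwheel '[[[0,0,0],[0,0,0.001],1],[[0,0,0],[0,0,0.001],1],[[0,0,0],[0,0,0],1],[[0,0,0],[0,0,0],1]]'
python3 -c "
from cell import ctrl;print(ctrl.read_state()['torque'])"
```

```text
clock: 9.58
eef_pos: [566.5, -233.3, 97.2]
tool_rot: [-3.142, 0.0, 0.253]
force: [1.2, 1.7, -2.0]
width: 53.2
gripper_force: 63.9
clock: 9.92
eef_pos: [566.5, -233.3, 95.3]
tool_rot: [3.142, -0.0, 0.253]
force: [0.4, 3.2, -0.6]
width: 53.1
gripper_force: 64.0
clock: 10.25
eef_pos: [566.6, -233.3, 93.6]
tool_rot: [3.141, -0.0, 0.253]
force: [-0.6, 3.1, 5.5]
width: 52.8
gripper_force: 64.3
[0.72695585 0.11619939 0.02173526]
```

```bash

python3 -m handwheel '[[[0,0,0],[0,0,0.001],1],[[0,0,0],[0,0,0.001],1],[[0,0,0],[0,0,0],1],[[0,0,0],[0,0,0],1]]'
python3 -m handwheel '[[[0,0,0],[0,0,0.001],1],[[0,0,0],[0,0,0.001],1],[[0,0,0],[0,0,0],1],[[0,0,0],[0,0,0],1]]'
```

```text
clock: 10.58
eef_pos: [566.6, -233.3, 91.7]
tool_rot: [3.141, -0.0, 0.253]
force: [-0.1, 3.2, 5.8]
width: 53.1
gripper_force: 64.5
clock: 10.92
eef_pos: [566.6, -233.3, 89.9]
tool_rot: [3.141, -0.0, 0.253]
force: [-1.6, 4.3, 6.6]
width: 52.7
gripper_force: 64.7
```

The gentle force slope matches the spring (about 8–9 N net). I'll continue until it stiffens on the deck.

```bash

python3 -m handwheel '[[[0,0,0],[0,0,0.001],1],[[0,0,0],[0,0,0],1],[[0,0,0],[0,0,0],1]]'
python3 -m handwheel '[[[0,0,0],[0,0,0.001],1],[[0,0,0],[0,0,0],1],[[0,0,0],[0,0,0],1]]'
python3 -m handwheel '[[[0,0,0],[0,0,0.001],1],[[0,0,0],[0,0,0],1],[[0,0,0],[0,0,0],1]]'
```

```text
clock: 11.17
eef_pos: [566.6, -233.3, 89.3]
tool_rot: [3.141, -0.0, 0.253]
force: [-2.4, 3.6, 9.1]
width: 53.0
gripper_force: 64.9
clock: 11.42
eef_pos: [566.6, -233.3, 89.2]
tool_rot: [3.141, -0.001, 0.253]
force: [-4.6, 4.9, 16.2]
width: 52.8
gripper_force: 65.6
clock: 11.67
eef_pos: [566.6, -233.3, 89.2]
tool_rot: [3.141, -0.001, 0.253]
force: [-6.6, 4.2, 22.3]
width: 53.3
gripper_force: 66.2
```

It stops hard at TCP z = 89.2, where 89.3 was predicted for the rim on the deck, with 22 N of push. One check before handing in.

```bash
python3 -m handwheel '[[[0,0,0],[0,0,0],1],[[0,0,0],[0,0,0],1],[[0,0,0],[0,0,0],1],[[0,0,0],[0,0,0],1]]'; python3 - <<'E'
from h import *
import cv2
S=ctrl.get_image('side')
a=cv2.resize(S['pixels'][135:195,340:400,::-1],None,fx=10,fy=10,interpolation=cv2.INTER_CUBIC)
q=((proj(S,ring(567,-232.5,27,80))-[340,135]+.5)*10).astype(int); cv2.polylines(a,[q],True,(255,0,0),1)
cv2.imwrite('pics/s4.png',a)
E
```

```text
clock: 12.0
eef_pos: [566.6, -233.4, 89.2]
tool_rot: [3.141, -0.001, 0.253]
force: [-6.0, 5.4, 22.9]
width: 53.2
gripper_force: 66.2
```

View pics/s4.png

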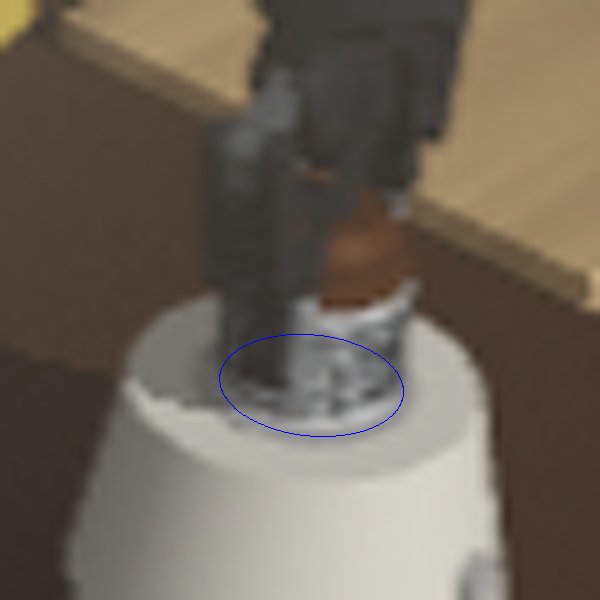

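The rim's front edge is at (325,430), on the deck line within 1 px, and the orange ring is no longer visible, so it is pressed in. Handing in.

```bash
python3 -c "
from cell import ctrl;print(ctrl.finish_job())"
```

```text
the job is handed in; nothing more can be done
None
```

I handed the job in at about 12 s with the cup still gripped and pushed down on the mill at about 23 N: its collar is on the deck, the start ring is pressed in beneath it, and the keyways were already in line with the pin, so no turn was needed; the hand-in call gave no verdict.

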